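# Show a helper what to use for grinding

## Task

Show a helper, who is about to measure out and grind some spice, what to use and in what order: point down with the fingertips at the mouth of the smaller enamel cup, then at the mouth of the stone mortar, then at the middle of the wooden pestle, each time keeping the fingertips about 3 cm above it for a good two seconds. Touch and move nothing, lift well clear between the three, and do not dip down over the larger cup or the steel bowl. Finish still pointing at the pestle.

Things in the scene. Friction and masses are not known exactly. Their poses are not given: they have to be found in the camera images.
- small_cup_mouth (a point): centre of the mouth (rim height) of the smaller white enamel cup: 68 mm across the rim, 60 mm high, a loop handle standing 28 mm out from its side; stands upright on the plank; z axis up
- large_cup_mouth (a point): centre of the mouth (rim height) of the larger white enamel cup, of the same look: 90 mm across, 90 mm high, loop handle standing 28 mm out; a bystander; z axis up
- bowl_mouth (a point): centre of the mouth (rim height) of the shallow stainless steel bowl: 130 mm across, 55 mm high, thin wall; a bystander; z axis up
- mortar_mouth (a point): centre of the mouth (rim height) of the grey, thick-walled stone mortar: 114 mm across the rim, 75 mm high, wall 12 mm thick; z axis up
- pestle_mid (a point): middle of the wooden pestle, on its axis, 16 mm above the plank: lies level on the plank, 130 mm long, 32 mm thick at both ends and 19 mm at the waist; slightly flattened underneath, so it does not roll by itself; its x axis runs along it, z up at the start. Its highest points are 16 mm above this point
- plank: bright green plank lying level on two cinderblocks, 290 mm (x) by 1220 mm (y), its top 128 mm above the work surface; fixed; origin on the work surface under its middle. The cups, bowl, mortar and pestle stand in a row along it in any order, its y axis along the row
- drainer: white plastic dish drainer fixed on the left (+y) end of the plank: 260 mm (x) by 220 mm (y), rim 110 mm above the plank; three plates stand in it, and a grey lid is pinned to its far edge by a spring clip; the highest plate stands 164 mm above the plank; a bystander; origin at the centre of its underside
Things that resemble listed ones, but are neither listed nor needed, are in the scene too. What is shaped like the part that bears mortar_mouth but blue is not meant.

How it is judged:
By the outcome, as a careful person would: the job done as asked, in the order asked, and still so for the second after the job is handed in, with the robot touching nothing.
It also fails if it takes over 58 s, if anything falls off the work surface, if the arm or the gripper's body presses on something with over 40 N, if the wrist force passes 120 N, or if a joint passes its speed limit or range.

## Robot

A 6-joint arm with a two-finger parallel gripper is mounted at the origin on the work surface. World frame = base frame: x ahead of the robot, y to its left, z up, the work surface at z = 0. Lengths are in mm, angles in rad, forces in N, time in s.
With the tool pointing down it reaches from about 275 to 750 mm from the base axis. Payload 10.2 kg.
Tool frame: the origin (TCP) lies between the finger pads, 19 mm behind the fingertips; this is the grasp point; z points along the fingers, y is the line along which they close (so a half turn about z gives the same grasp; the last joint's range is limited). The gripper opens to 85 mm and grips with 20 to 120 N. Pads are 22 mm wide; open, the fingers measure 114 mm over their backs; the gripper's body (76 mm by 85 mm) begins 54 mm behind the grasp point. The pads swing forward as they close: fully open they stand 13 mm farther back than shut.
Start: joints at [-0.223, 0.313, 1.498, -0, 1.331, -0.223], TCP at [525.006, -0.014, 249.994] pointing down, gripper open.
Joint ranges: [-2.94, 2.94], [-0.97, 2.17], [0.19, 2.56], [-1.23, 4.37], [0.02, 3.11], [-2.88, 2.88]. Speed limits (rad/s): [2.39, 2.39, 3.01, 3.14, 3.14, 3.14].

## Interface

Orientations are given as a unit quaternion [w, x, y, z].
In Python, from rig import ctrl, eyes, finish_job gives the robot as it stands.
- The arm moves only by the tool step_arm, never from a script. Its argument "increments" is a list of rows, each an object of numbers: "dx", "dy", "dz": the shift along the tool's x, y, z in units of 25 mm (1.0 is 25 mm); "wx", "wy", "wz": the turn, a rotation vector about the tool's x, y, z in units of 6 degrees (1.0 is 6 degrees). A call has 1 to 5 rows; each row shifts and turns the commanded pose from where the row before left it, along the tool's axes as they then stand; what a row does not reach is not made up. A row lasts 1/10 s, in which the tool goes at most 50 mm and 8.59 degrees, less where a joint would pass 70% of its speed; a pose out of reach is approached as far as the arm can. A call is refused whole if a number of a shift passes 1 or a number of a turn 1, either way. A call with a gripper value outside its range is refused whole. "fingers" is the finger opening in mm, from 0 to 85.4, set as the call begins (left out, the last holds). The fingers move at their own pace and stop on an object; "squeeze" is the grip in N (left out, the last holds). Time passes only in rows, so rows that do not move let the fingers close. It gives the time, the measured TCP pose, the force, the opening and the grip force at its end, in the units of the state.
- ctrl.sense(): the state, without advancing time (a new reading comes with each control period).
- eyes.capture(name): name is "scene" or "side" or "wrist"; returns a dict with "frame" (384x512x3 uint8, blue, green, red), "fx", "fy", "cx", "cy" (pixels), "k1" (the pictures are not rectified: a ray, as slopes to the right and down, at radius r is drawn at 1 + k1 r^2 times it, then the intrinsics apply), "R" (3x3) and "t" (3): a world point X has camera coordinates R X + t; the wrist camera has in their place "tool_from_camera" (4x4, takes a point from camera to tool coordinates, whose origin is the TCP and whose axes are the flange's). Camera axes: x right, y down, z forward; pixel columns grow to the right and rows downward; lengths in mm; the calibration is good to about 2 mm. A picture is of the moment at which its call begins: read the wrist's pose just before it. There is no depth.
- finish_job(): hands the job in; it is judged then, once.
Trained networks look in the newest picture that a camera, given by its name, has taken for a name from the list of things; names that differ only in an ending like _2 or _b are one class to them, and where a whole thing is asked for, a point or a joint stands for the part that bears it (a point fixed in the world has none). Each returns a list of dicts, best first, with "p" (0 to 1); they miss things now and then, are a little off and sometimes report something else, mostly with a low value. They report only what shows in the picture. A call takes as long as a camera call. They do not tell look-alikes from the thing itself.
- eyes.cut_out(camera, label): "mask" (384x512 bool, what is visible of it).
- eyes.landmark_of(camera, label): "point" ([x, y, z] in mm, in the coordinates of the camera as it stood for that picture, good to about 4 mm: a listed point, or the origin of a listed thing).
The state is a dict: "time_s": time; "joints": joint angles; "dq": joint speeds; "tau": joint torques, N m; "eef_pos": TCP position; "ee_rot": TCP orientation; "force": force on the tool from outside, world axes, zero at the start; "wrist_torque": the same for the moment, N m; "grip_width": opening from 0.0 (shut) to 1.0 (fully open); "grip_force": force on a finger pad.
Only numpy, scipy, OpenCV 4.12 (cv2) and the standard library are available. Lean on these libraries where they do the work, as an engineer would, in place of code of your own. Each camera call takes 0.05 s, during which the arm holds its last target. There are 200 camera calls.

## Working session

There is one attempt and no reset: what is moved stays moved. The work goes in short steps, Python scripts to look and compute and a tool call to move; the robot and the scene stay as the last step left them, time stands still between calls to the robot, and variables do not carry over. Pictures are saved under pics/ and viewed, at most 10 in all, crops included, and the job is handed in when it is done.

Besides the shell and the picture viewer there is one more tool, called after "Request:" as name(argument=value, ...) on one line, values as JSON. step_arm: Moves the arm, as the interface text tells. Its arguments: {"type":"object","properties":{"increments":{"type":"array"},"fingers":{"type":"number"},"squeeze":{"type":"number"}},"required":["increments"]}

```bash
mkdir -p pics
cat > h.py <<'E'
import numpy as np,cv2
from rig import ctrl,eyes,finish_job
def look(n):
    s=ctrl.sense();c=eyes.capture(n);return s,c
def world(c,p):
    return np.array(c["R"]).T@(np.array(p)-np.array(c["t"]))
def pix(c,X):
    q=np.array(c["R"])@np.array(X)+np.array(c["t"]);a=q[:2]/q[2];a=a*(1+c["k1"]*(a@a))
    return np.round([c["fx"]*a[0]+c["cx"],c["fy"]*a[1]+c["cy"]])
E
python3 - <<'E'
from h import *
ims=[]
for n in ["scene","side"]:
    s,c=look(n); cv2.imwrite(f"pics/{n}.png",c["frame"])
    for l in ["small_cup_mouth","large_cup_mouth","bowl_mouth","mortar_mouth","pestle_mid","plank","drainer"]:
        for d in eyes.landmark_of(n,l):
            w=world(c,d["point"]); print(n,l,round(d["p"],2),w.round(),pix(c,w))
print(ctrl.sense()["time_s"],ctrl.sense()["ee_rot"])
E
```

```text
scene small_cup_mouth 0.66 [571. 175. 191.] [264. 227.]
scene large_cup_mouth 0.81 [592. -20. 221.] [205. 206.]
scene large_cup_mouth 0.17 [ 559. -185.  143.] [168. 196.]
scene bowl_mouth 0.79 [520. 325. 185.] [314. 231.]
scene mortar_mouth 0.95 [ 325. -395.   81.] [153. 144.]
scene mortar_mouth 0.75 [ 326. -197.   77.] [198. 160.]
scene mortar_mouth 0.68 [ 529. -360.  207.] [125. 162.]
scene pestle_mid 0.52 [ 555. -185.  146.] [168. 194.]
scene plank 0.57 [569.  94.  -1.] [241. 247.]
scene drainer 0.92 [568. 571. 130.] [384. 281.]
side large_cup_mouth 0.56 [592. -21. 222.] [288. 143.]
side large_cup_mouth 0.44 [570. 571. 129.] [ 98. 193.]
side bowl_mouth 0.62 [523. 329. 183.] [175. 179.]
side mortar_mouth 0.84 [ 326. -397.   77.] [430. 220.]
side mortar_mouth 0.72 [ 327. -197.   77.] [366. 228.]
side mortar_mouth 0.57 [ 528. -360.  204.] [399. 148.]
side pestle_mid 0.84 [ 556. -187.  146.] [341. 164.]
side plank 0.68 [568.  92.   2.] [254. 208.]
side drainer 0.66 [571. 569. 125.] [ 99. 194.]
0.8 [7.30713729e-06 7.07116279e-01 7.07097283e-01 2.21071513e-05]
```

View pics/scene.png

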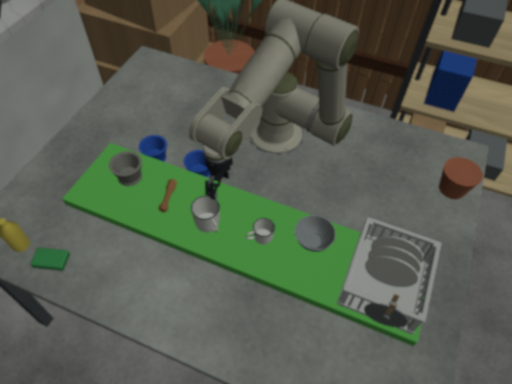

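View pics/side.png

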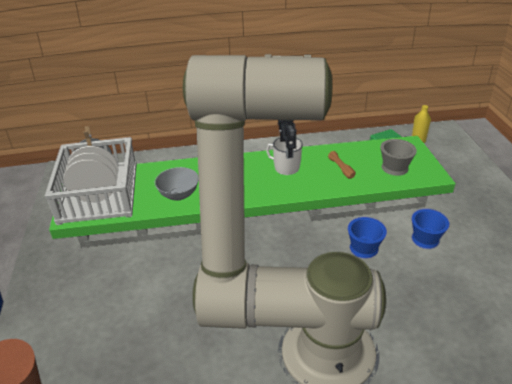

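The scene picture shows the small cup at (263,229), large cup at (205,212), steel bowl at (314,233), grey mortar at (125,168) and pestle at (168,195). All five are on the green plank. Two blue bowls stand on the table at (153,147) and (198,160).

- **Mortar candidates:** grey (125,168), blue (153,147) and blue (198,160). The grey one fits: it is stone-coloured, on the plank, with its rim at about 204 mm. The blue ones are excluded.
- **Cup candidates:** (263,229) and (205,212). The first is visibly smaller, and its rim is at about 190 mm, which matches a 60 mm cup.

The side picture agrees: mortar at (397,155), pestle at (341,164), blue ones off the plank.

Next I'll lift, close the fingers, and confirm in a crop.

Request:
step_arm(increments=[{"dz": -1}, {"dz": -1}, {"dz": -1}, {"dz": -1, "dx": 1}, {"dx": 1}], fingers=0)

```text
invalid input at $.increments[0]: expected keys dx, dy, dz, wx, wy, wz
```

Request:
step_arm(increments=[{"dx": 1}, {"dx": 1}, {"dx": 1}, {"dx": 1, "dy": 0.8}, {}])

```text
invalid input at $.increments[0]: expected keys dx, dy, dz, wx, wy, wz
```

```bash
cat >> h.py <<'E'
from scipy.spatial.transform import Rotation as Ro
def wristlook(labels):
    s,c=look("wrist");q=np.array(s["ee_rot"]);R=Ro.from_quat(q[[1,2,3,0]]).as_matrix();T=np.array(c["tool_from_camera"])
    print(s["time_s"],np.round(s["eef_pos"],1),R.round(2).tolist(),s["grip_width"],np.round(s["force"],1))
    for l in labels:
        for d in eyes.landmark_of("wrist",l):
            t=T@np.append(d["point"],1);print(l,round(d["p"],2),(R@t[:3]+s["eef_pos"]).round(1))
    return c
E
python3 - <<'E'
from h import *
L=["small_cup_mouth","large_cup_mouth","bowl_mouth","mortar_mouth","pestle_mid"]
c=wristlook(L); cv2.imwrite("pics/w1.png",c["frame"])
for n in ["scene","side"]:
    s,c=look(n)
    for l in L:
        for d in eyes.landmark_of(n,l): print(n,l,round(d["p"],2),world(c,d["point"]).round(1))
    if n=="scene": cv2.imwrite("pics/crop.png",cv2.resize(c["frame"][130:270,80:345],None,fx=3,fy=3,interpolation=cv2.INTER_CUBIC))
E
```

```text
0.8 [525.  -0. 250.] [[0.0, 1.0, 0.0], [1.0, -0.0, 0.0], [0.0, 0.0, -1.0]] 1.0036801246480236 [-0.4  0.3 -0.2]
large_cup_mouth 0.81 [601.2 -18.6 218.6]
scene small_cup_mouth 0.71 [570.2 172.9 190.4]
scene large_cup_mouth 0.98 [591.2 -19.7 217.8]
scene bowl_mouth 0.85 [519.6 321.5 183.3]
scene mortar_mouth 0.94 [ 322.1 -200.3   79.6]
scene mortar_mouth 0.74 [ 527.5 -359.7  202.9]
scene mortar_mouth 0.64 [ 324.9 -396.    78.8]
scene pestle_mid 0.75 [ 557.4 -186.2  142.9]
side bowl_mouth 0.88 [518.6 324.9 180.7]
side mortar_mouth 0.91 [ 529.7 -359.1  207. ]
side mortar_mouth 0.73 [ 329.1 -402.1   76.3]
side mortar_mouth 0.68 [ 327.3 -196.2   76.4]
side mortar_mouth 0.46 [596.2 -24.9 220. ]
side pestle_mid 0.62 [ 557.3 -184.5  147.1]
```

View pics/crop.png

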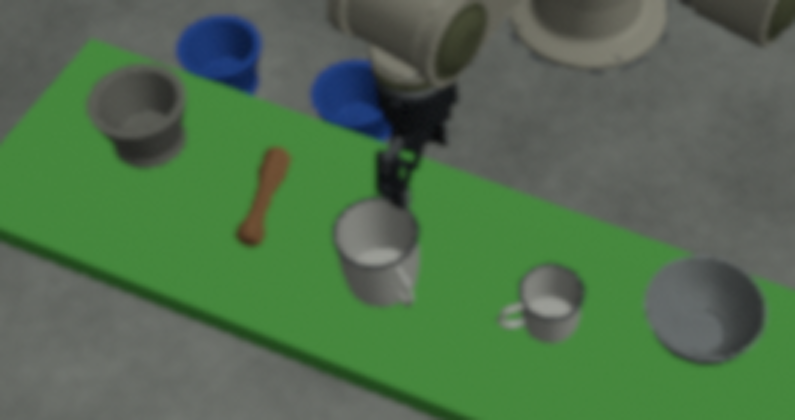

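View pics/w1.png

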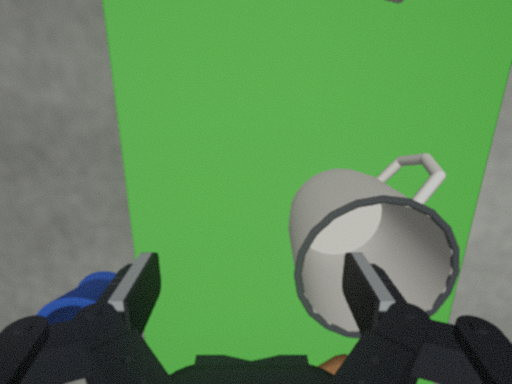

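The crop shows the grey mortar at (140,110), pestle at (265,195), large cup at (378,245), small cup at (550,300) and bowl at (705,310), with the two blue look-alikes off the plank. That confirms the choices. The wrist view shows the large cup's rim at about (375,265), next to the right finger. I'll lift straight up before closing the fingers.

Request:
step_arm(increments=[{"dx": 0, "dy": 0, "dz": -1, "wx": 0, "wy": 0, "wz": 0}, {"dx": 0, "dy": 0, "dz": -1, "wx": 0, "wy": 0, "wz": 0}, {"dx": 0, "dy": 0, "dz": -1, "wx": 0, "wy": 0, "wz": 0}, {"dx": 1, "dy": 0, "dz": -1, "wx": 0, "wy": 0, "wz": 0}, {"dx": 1, "dy": 0, "dz": 0, "wx": 0, "wy": 0, "wz": 0}])

```text
time_s: 2.2
eef_pos: [525.7, 50.2, 353.3]
ee_rot: [0.002, 0.708, 0.707, 0.002]
force: [-0.1, -0.1, 0.1]
grip_width: 1.002
grip_force: 0.0
```

Request:
step_arm(increments=[{"dx": 1, "dy": 0, "dz": 0, "wx": 0, "wy": 0, "wz": 0}, {"dx": 1, "dy": 0, "dz": 0, "wx": 0, "wy": 0, "wz": 0}, {"dx": 1, "dy": 0, "dz": 0, "wx": 0, "wy": 0, "wz": 0}, {"dx": 1, "dy": 0.8, "dz": 0, "wx": 0, "wy": 0, "wz": 0}, {"dx": 0, "dy": 0, "dz": 0, "wx": 0, "wy": 0, "wz": 0}], fingers=0)

```text
time_s: 2.7
eef_pos: [545.8, 152.2, 349.2]
ee_rot: [-0.0, 0.706, 0.708, -0.0]
force: [-0.2, -0.8, 0.2]
grip_width: 0.143
grip_force: 0.0
```

Run:
```python
from h import *
L=["small_cup_mouth","large_cup_mouth","bowl_mouth"]
for i in range(2): c=wristlook(L)
cv2.imwrite("pics/w2.png",c["frame"])
s,c=look("side")
for l in L:
    for d in eyes.landmark_of("side",l): print("side",l,round(d["p"],2),world(c,d["point"]).round(1))
```

```text
2.7 [545.8 152.2 349.2] [[-0.0, 1.0, -0.0], [1.0, 0.0, 0.0], [0.0, -0.0, -1.0]] 0.14293063994143418 [-0.2 -0.8  0.2]
small_cup_mouth 0.7 [570.9 173.8 187.1]
2.9 [544.8 149.4 350.1] [[0.0, 1.0, -0.0], [1.0, -0.0, -0.0], [-0.0, -0.0, -1.0]] -0.0038741558087818624 [-0.9 -0.5  0.2]
small_cup_mouth 0.58 [568.5 175.7 188.1]
large_cup_mouth 0.42 [ 5.705e+02  9.210e+01 -4.000e-01]
side small_cup_mouth 0.57 [569.9 175.5 189.6]
side large_cup_mouth 0.56 [593.2 -24.  220.3]
side bowl_mouth 0.92 [517.5 329.9 180.5]
```

View pics/w2.png

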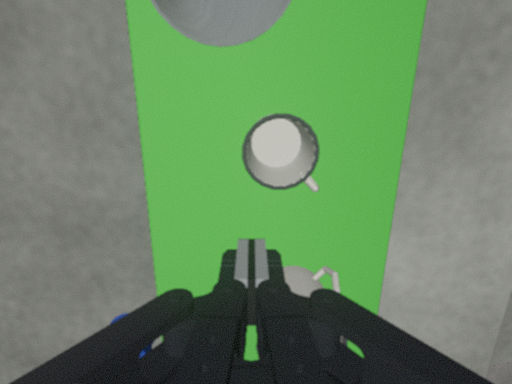

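The wrist picture shows the small cup's mouth at (281,151), the bowl at the top edge and the fingers shut. All estimates agree on (570, 175, 188). TCP target: (570, 175, 237), so +25 in tool x, +25 in tool y and 112 down.

Request:
step_arm(increments=[{"dx": 1, "dy": 1, "dz": 0, "wx": 0, "wy": 0, "wz": 0}, {"dx": 0, "dy": 0, "dz": 1, "wx": 0, "wy": 0, "wz": 0}, {"dx": 0, "dy": 0, "dz": 1, "wx": 0, "wy": 0, "wz": 0}, {"dx": 0, "dy": 0, "dz": 1, "wx": 0, "wy": 0, "wz": 0}, {"dx": 0, "dy": 0, "dz": 0.8, "wx": 0, "wy": 0, "wz": 0}])

```text
time_s: 3.8
eef_pos: [569.7, 175.0, 253.5]
ee_rot: [-0.0, 0.707, 0.707, -0.0]
force: [-0.3, 0.1, -0.8]
grip_width: 0.002
grip_force: 0.0
```

Request:
step_arm(increments=[{"dx": 0, "dy": 0, "dz": 0.4, "wx": 0, "wy": 0, "wz": 0}, {"dx": 0, "dy": 0, "dz": 0.3, "wx": 0, "wy": 0, "wz": 0}, {"dx": 0, "dy": 0, "dz": 0, "wx": 0, "wy": 0, "wz": 0}, {"dx": 0, "dy": 0, "dz": 0, "wx": 0, "wy": 0, "wz": 0}, {"dx": 0, "dy": 0, "dz": 0, "wx": 0, "wy": 0, "wz": 0}])

```text
time_s: 4.3
eef_pos: [570.3, 175.0, 238.5]
ee_rot: [0.001, 0.707, 0.707, 0.001]
force: [-0.6, 1.0, 0.2]
grip_width: -0.0
grip_force: 0.0
```

Run:
```python
from h import *
c=wristlook(["small_cup_mouth"]); a=c["frame"]
s,c=look("scene");cv2.imwrite("pics/p1.png",np.hstack([cv2.resize(a,(400,300)),cv2.resize(c["frame"][150:270,180:340],(400,300))]))
```

```text
4.3 [570.3 175.  238.5] [[-0.0, 1.0, 0.0], [1.0, 0.0, 0.0], [0.0, 0.0, -1.0]] -0.00040171077252017674 [-0.6  1.   0.2]
small_cup_mouth 0.71 [570.3 172.9 188.5]
```

View pics/p1.png

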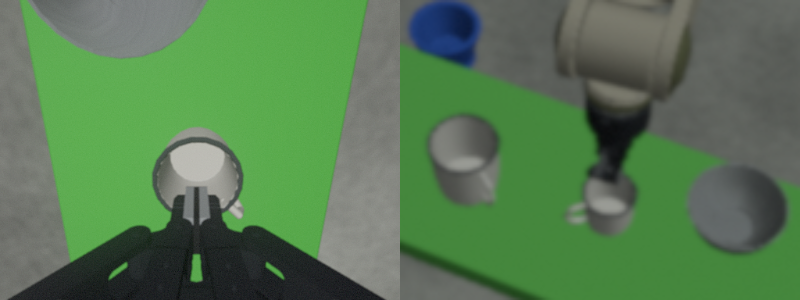

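The fingertips are over the small cup's mouth: wrist view (197,190), scene crop (605,180). I'll hold there for about 2.7 s more.

Request:
step_arm(increments=[{"dx": 0, "dy": 0, "dz": 0, "wx": 0, "wy": 0, "wz": 0}, {"dx": 0, "dy": 0, "dz": 0, "wx": 0, "wy": 0, "wz": 0}, {"dx": 0, "dy": 0, "dz": 0, "wx": 0, "wy": 0, "wz": 0}, {"dx": 0, "dy": 0, "dz": 0, "wx": 0, "wy": 0, "wz": 0}, {"dx": 0, "dy": 0, "dz": 0, "wx": 0, "wy": 0, "wz": 0}])

```text
time_s: 4.95
eef_pos: [570.0, 175.0, 237.5]
ee_rot: [-0.0, 0.707, 0.707, 0.0]
force: [-0.1, 0.1, -0.6]
grip_width: 0.0
grip_force: 0.0
```

Request:
step_arm(increments=[{"dx": 0, "dy": 0, "dz": 0, "wx": 0, "wy": 0, "wz": 0}, {"dx": 0, "dy": 0, "dz": 0, "wx": 0, "wy": 0, "wz": 0}, {"dx": 0, "dy": 0, "dz": 0, "wx": 0, "wy": 0, "wz": 0}, {"dx": 0, "dy": 0, "dz": 0, "wx": 0, "wy": 0, "wz": 0}, {"dx": 0, "dy": 0, "dz": 0, "wx": 0, "wy": 0, "wz": 0}])

```text
time_s: 5.45
eef_pos: [570.0, 175.0, 237.5]
ee_rot: [-0.0, 0.707, 0.707, -0.0]
force: [0.4, 0.2, 0.2]
grip_width: -0.004
grip_force: 0.0
```

Request:
step_arm(increments=[{"dx": 0, "dy": 0, "dz": 0, "wx": 0, "wy": 0, "wz": 0}, {"dx": 0, "dy": 0, "dz": 0, "wx": 0, "wy": 0, "wz": 0}, {"dx": 0, "dy": 0, "dz": 0, "wx": 0, "wy": 0, "wz": 0}, {"dx": 0, "dy": 0, "dz": 0, "wx": 0, "wy": 0, "wz": 0}, {"dx": 0, "dy": 0, "dz": 0, "wx": 0, "wy": 0, "wz": 0}])

```text
time_s: 5.95
eef_pos: [570.0, 175.0, 237.5]
ee_rot: [-0.0, 0.707, 0.707, -0.0]
force: [0.3, 0.5, -0.6]
grip_width: 0.0
grip_force: 0.0
```

Request:
step_arm(increments=[{"dx": 0, "dy": 0, "dz": 0, "wx": 0, "wy": 0, "wz": 0}, {"dx": 0, "dy": 0, "dz": 0, "wx": 0, "wy": 0, "wz": 0}, {"dx": 0, "dy": 0, "dz": 0, "wx": 0, "wy": 0, "wz": 0}, {"dx": 0, "dy": 0, "dz": 0, "wx": 0, "wy": 0, "wz": 0}, {"dx": 0, "dy": 0, "dz": 0, "wx": 0, "wy": 0, "wz": 0}])

```text
time_s: 6.45
eef_pos: [570.0, 175.0, 237.5]
ee_rot: [-0.0, 0.707, 0.707, -0.0]
force: [-0.1, 0.2, 0.6]
grip_width: 0.0
grip_force: 0.0
```

Request:
step_arm(increments=[{"dx": 0, "dy": 0, "dz": 0, "wx": 0, "wy": 0, "wz": 0}, {"dx": 0, "dy": 0, "dz": 0, "wx": 0, "wy": 0, "wz": 0}, {"dx": 0, "dy": 0, "dz": 0, "wx": 0, "wy": 0, "wz": 0}, {"dx": 0, "dy": 0, "dz": 0, "wx": 0, "wy": 0, "wz": 0}, {"dx": 0, "dy": 0, "dz": 0, "wx": 0, "wy": 0, "wz": 0}])

```text
time_s: 6.95
eef_pos: [570.0, 175.0, 237.5]
ee_rot: [0.0, 0.707, 0.707, -0.0]
force: [0.2, 0.2, 0.4]
grip_width: 0.0
grip_force: 0.0
```

Request:
step_arm(increments=[{"dx": 0, "dy": 0, "dz": -1, "wx": 0, "wy": 0, "wz": 0}, {"dx": 0, "dy": 0, "dz": -1, "wx": 0, "wy": 0, "wz": 0}, {"dx": 0, "dy": 0, "dz": -1, "wx": 0, "wy": 0, "wz": 0}, {"dx": 0, "dy": 0, "dz": -1, "wx": 0, "wy": 0, "wz": 0}, {"dx": 0, "dy": 0, "dz": -1, "wx": 0, "wy": 0, "wz": 0}])

```text
time_s: 7.45
eef_pos: [569.9, 175.0, 363.6]
ee_rot: [0.0, 0.707, 0.707, 0.0]
force: [-0.3, 0.7, -0.5]
grip_width: 0.001
grip_force: 0.0
```

Request:
step_arm(increments=[{"dx": -1, "dy": -0.4, "dz": 0, "wx": 0, "wy": 0, "wz": 0}, {"dx": -1, "dy": -0.4, "dz": 0, "wx": 0, "wy": 0, "wz": 0}, {"dx": -1, "dy": -0.4, "dz": 0, "wx": 0, "wy": 0, "wz": 0}, {"dx": -1, "dy": -0.4, "dz": 0, "wx": 0, "wy": 0, "wz": 0}, {"dx": -1, "dy": 0, "dz": 0, "wx": 0, "wy": 0, "wz": 0}])

```text
time_s: 7.95
eef_pos: [529.1, 49.2, 363.0]
ee_rot: [0.0, 0.707, 0.707, 0.0]
force: [1.1, 0.0, -0.2]
grip_width: -0.001
grip_force: 0.0
```

Request:
step_arm(increments=[{"dx": -1, "dy": 0, "dz": 0, "wx": 0, "wy": 0, "wz": 0}, {"dx": -1, "dy": 0, "dz": 0, "wx": 0, "wy": 0, "wz": 0}, {"dx": -1, "dy": 0, "dz": 0, "wx": 0, "wy": 0, "wz": 0}, {"dx": -1, "dy": 0, "dz": 0, "wx": 0, "wy": 0, "wz": 0}, {"dx": -1, "dy": 0, "dz": 0, "wx": 0, "wy": 0, "wz": 0}])

```text
time_s: 8.45
eef_pos: [529.9, -76.0, 362.6]
ee_rot: [0.0, 0.707, 0.707, 0.0]
force: [0.1, -0.1, -0.1]
grip_width: 0.003
grip_force: 0.0
```

Request:
step_arm(increments=[{"dx": -1, "dy": 0, "dz": 0, "wx": 0, "wy": 0, "wz": 0}, {"dx": -1, "dy": 0, "dz": 0, "wx": 0, "wy": 0, "wz": 0}, {"dx": -1, "dy": 0, "dz": 0, "wx": 0, "wy": 0, "wz": 0}, {"dx": -1, "dy": 0, "dz": 0, "wx": 0, "wy": 0, "wz": 0}, {"dx": -1, "dy": 0, "dz": 0, "wx": 0, "wy": 0, "wz": 0}])

```text
time_s: 8.95
eef_pos: [529.9, -201.0, 362.6]
ee_rot: [0.0, 0.707, 0.707, 0.0]
force: [-0.1, -0.1, -0.6]
grip_width: 0.003
grip_force: 0.0
```

Request:
step_arm(increments=[{"dx": -1, "dy": 0, "dz": 0, "wx": 0, "wy": 0, "wz": 0}, {"dx": -1, "dy": 0, "dz": 0, "wx": 0, "wy": 0, "wz": 0}, {"dx": -1, "dy": 0, "dz": 0, "wx": 0, "wy": 0, "wz": 0}, {"dx": 0, "dy": 0, "dz": 0, "wx": 0, "wy": 0, "wz": 0}, {"dx": 0, "dy": 0, "dz": 0, "wx": 0, "wy": 0, "wz": 0}])

```text
time_s: 9.45
eef_pos: [530.0, -274.9, 362.3]
ee_rot: [-0.0, 0.707, 0.707, 0.0]
force: [-0.1, -0.4, -0.6]
grip_width: -0.002
grip_force: 0.0
```

Run:
```python
from h import *
c=wristlook(["mortar_mouth","pestle_mid"]);c=wristlook(["mortar_mouth","pestle_mid"])
```

```text
9.45 [ 530.  -274.9  362.3] [[0.0, 1.0, -0.0], [1.0, -0.0, 0.0], [0.0, -0.0, -1.0]] -0.0018035700849600505 [-0.1 -0.4 -0.6]
mortar_mouth 0.97 [ 326.  -195.7   77.4]
mortar_mouth 0.95 [ 327.8 -402.6   80. ]
pestle_mid 0.9 [ 557.6 -188.7  145.9]
9.6 [ 530.2 -274.   362.8] [[-0.0, 1.0, 0.0], [1.0, 0.0, -0.0], [-0.0, 0.0, -1.0]] 0.0038724346458328764 [-0.   1.5  0.3]
mortar_mouth 0.56 [ 325.5 -400.4   77.5]
mortar_mouth 0.55 [ 325.5 -193.5   74.7]
pestle_mid 0.89 [ 558.  -187.5  144. ]
```

Mortar target: the mean of the scene and side estimates is (528.5, -360, 203), so the TCP goes to (529, -360, 252): 85 mm in -y, 110 mm down.

Request:
step_arm(increments=[{"dx": -1, "dy": 0, "dz": 0, "wx": 0, "wy": 0, "wz": 0}, {"dx": -1, "dy": 0, "dz": 0, "wx": 0, "wy": 0, "wz": 0}, {"dx": -1, "dy": 0, "dz": 0, "wx": 0, "wy": 0, "wz": 0}, {"dx": -0.4, "dy": 0, "dz": 0, "wx": 0, "wy": 0, "wz": 0}, {"dx": 0, "dy": 0, "dz": 1, "wx": 0, "wy": 0, "wz": 0}])

```text
time_s: 10.25
eef_pos: [530.4, -361.3, 339.7]
ee_rot: [0.003, 0.707, 0.707, 0.0]
force: [0.5, -0.0, 0.5]
grip_width: -0.001
grip_force: 0.0
```

Request:
step_arm(increments=[{"dx": 0, "dy": 0, "dz": 1, "wx": 0, "wy": 0, "wz": 0}, {"dx": 0, "dy": 0, "dz": 1, "wx": 0, "wy": 0, "wz": 0}, {"dx": 0, "dy": 0, "dz": 0.8, "wx": 0, "wy": 0, "wz": 0}, {"dx": 0, "dy": 0, "dz": 0.6, "wx": 0, "wy": 0, "wz": 0}, {"dx": 0, "dy": 0, "dz": 0, "wx": 0, "wy": 0, "wz": 0}])

```text
time_s: 10.75
eef_pos: [529.7, -358.8, 250.6]
ee_rot: [-0.002, 0.707, 0.707, 0.0]
force: [-0.1, 0.7, 0.8]
grip_width: 0.003
grip_force: 0.0
```

Run:
```python
from h import *
c=wristlook(["mortar_mouth"]); a=c["frame"]
s,c=look("scene");cv2.imwrite("pics/p2.png",np.hstack([cv2.resize(a,(400,300)),cv2.resize(c["frame"][110:230,70:230],(400,300))]))
```

```text
10.75 [ 529.7 -358.8  250.6] [[-0.0, 1.0, -0.0], [1.0, 0.0, 0.0], [0.0, -0.0, -1.0]] 0.003496377583211088 [-0.1  0.7  0.8]
mortar_mouth 0.69 [ 535.5 -355.   202.4]
```

View pics/p2.png

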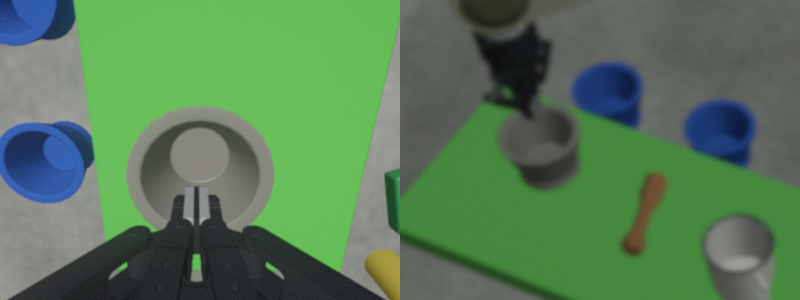

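The fingertips are over the grey mortar's mouth: wrist view (197,190), in a rim spanning 127–274. Now I'll hold, then lift.

Request:
step_arm(increments=[{"dx": 0, "dy": 0, "dz": 0, "wx": 0, "wy": 0, "wz": 0}, {"dx": 0, "dy": 0, "dz": 0, "wx": 0, "wy": 0, "wz": 0}, {"dx": 0, "dy": 0, "dz": 0, "wx": 0, "wy": 0, "wz": 0}, {"dx": 0, "dy": 0, "dz": 0, "wx": 0, "wy": 0, "wz": 0}, {"dx": 0, "dy": 0, "dz": 0, "wx": 0, "wy": 0, "wz": 0}])

```text
time_s: 11.4
eef_pos: [530.0, -360.0, 252.5]
ee_rot: [0.0, 0.707, 0.707, -0.0]
force: [0.5, -1.6, 0.3]
grip_width: -0.006
grip_force: 0.0
```

Request:
step_arm(increments=[{"dx": 0, "dy": 0, "dz": 0, "wx": 0, "wy": 0, "wz": 0}, {"dx": 0, "dy": 0, "dz": 0, "wx": 0, "wy": 0, "wz": 0}, {"dx": 0, "dy": 0, "dz": 0, "wx": 0, "wy": 0, "wz": 0}, {"dx": 0, "dy": 0, "dz": 0, "wx": 0, "wy": 0, "wz": 0}, {"dx": 0, "dy": 0, "dz": 0, "wx": 0, "wy": 0, "wz": 0}])

```text
time_s: 11.9
eef_pos: [530.0, -360.0, 252.5]
ee_rot: [-0.0, 0.707, 0.707, -0.0]
force: [0.2, 0.0, -0.3]
grip_width: -0.002
grip_force: 0.0
```

Request:
step_arm(increments=[{"dx": 0, "dy": 0, "dz": 0, "wx": 0, "wy": 0, "wz": 0}, {"dx": 0, "dy": 0, "dz": 0, "wx": 0, "wy": 0, "wz": 0}, {"dx": 0, "dy": 0, "dz": 0, "wx": 0, "wy": 0, "wz": 0}, {"dx": 0, "dy": 0, "dz": 0, "wx": 0, "wy": 0, "wz": 0}, {"dx": 0, "dy": 0, "dz": 0, "wx": 0, "wy": 0, "wz": 0}])

```text
time_s: 12.4
eef_pos: [530.0, -360.0, 252.5]
ee_rot: [0.0, 0.707, 0.707, 0.0]
force: [0.9, 0.5, 0.1]
grip_width: 0.004
grip_force: 0.0
```

Request:
step_arm(increments=[{"dx": 0, "dy": 0, "dz": 0, "wx": 0, "wy": 0, "wz": 0}, {"dx": 0, "dy": 0, "dz": 0, "wx": 0, "wy": 0, "wz": 0}, {"dx": 0, "dy": 0, "dz": 0, "wx": 0, "wy": 0, "wz": 0}, {"dx": 0, "dy": 0, "dz": 0, "wx": 0, "wy": 0, "wz": 0}, {"dx": 0, "dy": 0, "dz": 0, "wx": 0, "wy": 0, "wz": 0}])

```text
time_s: 12.9
eef_pos: [530.0, -360.0, 252.5]
ee_rot: [-0.0, 0.707, 0.707, -0.0]
force: [-0.5, -0.2, 0.3]
grip_width: 0.004
grip_force: 0.0
```

Request:
step_arm(increments=[{"dx": 0, "dy": 0, "dz": 0, "wx": 0, "wy": 0, "wz": 0}, {"dx": 0, "dy": 0, "dz": 0, "wx": 0, "wy": 0, "wz": 0}, {"dx": 0, "dy": 0, "dz": 0, "wx": 0, "wy": 0, "wz": 0}, {"dx": 0, "dy": 0, "dz": 0, "wx": 0, "wy": 0, "wz": 0}, {"dx": 0, "dy": 0, "dz": 0, "wx": 0, "wy": 0, "wz": 0}])

```text
time_s: 13.4
eef_pos: [530.0, -360.0, 252.5]
ee_rot: [0.0, 0.707, 0.707, 0.0]
force: [-0.4, -0.1, -0.3]
grip_width: 0.004
grip_force: 0.0
```

Request:
step_arm(increments=[{"dx": 0, "dy": 0, "dz": -1, "wx": 0, "wy": 0, "wz": 0}, {"dx": 0, "dy": 0, "dz": -1, "wx": 0, "wy": 0, "wz": 0}, {"dx": 0, "dy": 0, "dz": -1, "wx": 0, "wy": 0, "wz": 0}, {"dx": 0, "dy": 0, "dz": -1, "wx": 0, "wy": 0, "wz": 0}, {"dx": 1, "dy": 0, "dz": 0, "wx": 0, "wy": 0, "wz": 0}])

```text
time_s: 13.9
eef_pos: [530.0, -337.1, 355.3]
ee_rot: [0.003, 0.708, 0.706, -0.0]
force: [0.3, 0.3, -0.6]
grip_width: 0.001
grip_force: 0.0
```

Request:
step_arm(increments=[{"dx": 1, "dy": 1, "dz": 0, "wx": 0, "wy": 0, "wz": 0}, {"dx": 1, "dy": 0.1, "dz": 0, "wx": 0, "wy": 0, "wz": 0}, {"dx": 1, "dy": 0, "dz": 0, "wx": 0, "wy": 0, "wz": 0}, {"dx": 0, "dy": 0, "dz": 0, "wx": 0, "wy": 0, "wz": 0}, {"dx": 0, "dy": 0, "dz": 0, "wx": 0, "wy": 0, "wz": 0}])

```text
time_s: 14.4
eef_pos: [557.5, -260.1, 352.7]
ee_rot: [0.0, 0.707, 0.707, -0.0]
force: [0.7, -0.0, -0.8]
grip_width: -0.007
grip_force: 0.0
```

Run:
```python
from h import *
for i in range(3): c=wristlook(["pestle_mid"])
```

```text
14.4 [ 557.5 -260.1  352.7] [[-0.0, 1.0, 0.0], [1.0, 0.0, -0.0], [-0.0, 0.0, -1.0]] -0.007407968366109951 [ 0.7 -0.  -0.8]
pestle_mid 0.65 [ 557.1 -185.8  142.4]
14.5 [ 557.4 -260.9  352.3] [[0.0, 1.0, -0.0], [1.0, -0.0, -0.0], [-0.0, -0.0, -1.0]] -0.0005097140099518812 [-0.3  0.9 -0.4]
pestle_mid 0.87 [ 561.7 -185.8  143.8]
14.6 [ 557.3 -261.   352.2] [[0.0, 1.0, -0.0], [1.0, -0.0, 0.0], [0.0, -0.0, -1.0]] 0.0001711895035270393 [-0.2 -0.2 -0. ]
pestle_mid 0.78 [ 558.2 -187.4  140.7]
```

The pestle middle is at (558, -187, 144), and all views agree. TCP target: (558, -187, 197), so +73 in tool x and 155 down.

Request:
step_arm(increments=[{"dx": 1, "dy": 0, "dz": 0, "wx": 0, "wy": 0, "wz": 0}, {"dx": 1, "dy": 0, "dz": 0, "wx": 0, "wy": 0, "wz": 0}, {"dx": 0.9, "dy": 0, "dz": 0, "wx": 0, "wy": 0, "wz": 0}, {"dx": 0, "dy": 0, "dz": 1, "wx": 0, "wy": 0, "wz": 0}, {"dx": 0, "dy": 0, "dz": 1, "wx": 0, "wy": 0, "wz": 0}])

```text
time_s: 15.2
eef_pos: [557.7, -187.3, 302.4]
ee_rot: [0.001, 0.707, 0.707, 0.0]
force: [1.0, -0.3, -0.6]
grip_width: -0.001
grip_force: 0.0
```

Request:
step_arm(increments=[{"dx": 0, "dy": 0, "dz": 1, "wx": 0, "wy": 0, "wz": 0}, {"dx": 0, "dy": 0, "dz": 1, "wx": 0, "wy": 0, "wz": 0}, {"dx": 0, "dy": 0, "dz": 1, "wx": 0, "wy": 0, "wz": 0}, {"dx": 0, "dy": 0, "dz": 0.8, "wx": 0, "wy": 0, "wz": 0}, {"dx": 0, "dy": 0, "dz": 0.4, "wx": 0, "wy": 0, "wz": 0}])

```text
time_s: 15.7
eef_pos: [557.0, -187.6, 195.7]
ee_rot: [-0.001, 0.707, 0.707, -0.0]
force: [-0.1, -0.1, 0.6]
grip_width: -0.0
grip_force: 0.0
```

Run:
```python
from h import *
c=wristlook(["pestle_mid"]); a=c["frame"]
s,c=look("side");cv2.imwrite("pics/p3.png",np.hstack([cv2.resize(a,(400,300)),cv2.resize(c["frame"][90:210,270:430],(400,300))]))
```

```text
15.7 [ 557.  -187.6  195.7] [[0.0, 1.0, -0.0], [1.0, -0.0, 0.0], [0.0, -0.0, -1.0]] -0.00029203142677570695 [-0.1 -0.1  0.6]
pestle_mid 0.76 [ 558.4 -186.   142.2]
```

View pics/p3.png

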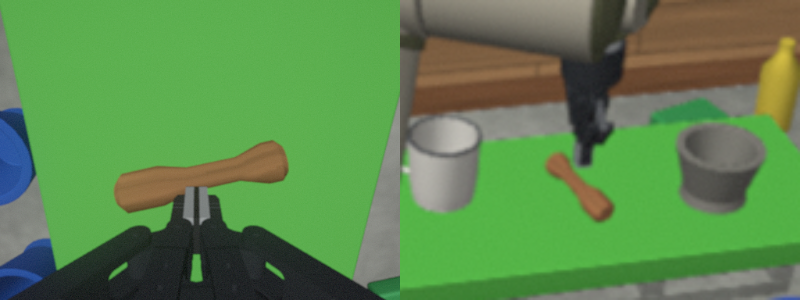

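The fingertips, at (197,188) in the wrist view, are above the pestle's waist with a clear gap and no force. I'll hold here and then hand in.

Request:
step_arm(increments=[{"dx": 0, "dy": 0, "dz": 0, "wx": 0, "wy": 0, "wz": 0}, {"dx": 0, "dy": 0, "dz": 0, "wx": 0, "wy": 0, "wz": 0}, {"dx": 0, "dy": 0, "dz": 0, "wx": 0, "wy": 0, "wz": 0}, {"dx": 0, "dy": 0, "dz": 0, "wx": 0, "wy": 0, "wz": 0}, {"dx": 0, "dy": 0, "dz": 0, "wx": 0, "wy": 0, "wz": 0}])

```text
time_s: 16.35
eef_pos: [557.6, -187.5, 197.7]
ee_rot: [0.0, 0.707, 0.707, 0.0]
force: [-1.0, -0.6, -0.4]
grip_width: -0.002
grip_force: 0.0
```

Request:
step_arm(increments=[{"dx": 0, "dy": 0, "dz": 0, "wx": 0, "wy": 0, "wz": 0}, {"dx": 0, "dy": 0, "dz": 0, "wx": 0, "wy": 0, "wz": 0}, {"dx": 0, "dy": 0, "dz": 0, "wx": 0, "wy": 0, "wz": 0}, {"dx": 0, "dy": 0, "dz": 0, "wx": 0, "wy": 0, "wz": 0}, {"dx": 0, "dy": 0, "dz": 0, "wx": 0, "wy": 0, "wz": 0}])

```text
time_s: 16.85
eef_pos: [557.5, -187.5, 197.5]
ee_rot: [-0.0, 0.707, 0.707, -0.0]
force: [-0.5, 0.1, 0.5]
grip_width: -0.0
grip_force: 0.0
```

Request:
step_arm(increments=[{"dx": 0, "dy": 0, "dz": 0, "wx": 0, "wy": 0, "wz": 0}, {"dx": 0, "dy": 0, "dz": 0, "wx": 0, "wy": 0, "wz": 0}, {"dx": 0, "dy": 0, "dz": 0, "wx": 0, "wy": 0, "wz": 0}, {"dx": 0, "dy": 0, "dz": 0, "wx": 0, "wy": 0, "wz": 0}, {"dx": 0, "dy": 0, "dz": 0, "wx": 0, "wy": 0, "wz": 0}])

```text
time_s: 17.35
eef_pos: [557.5, -187.5, 197.5]
ee_rot: [-0.0, 0.707, 0.707, -0.0]
force: [0.0, 0.2, 0.5]
grip_width: -0.001
grip_force: 0.0
```

Request:
step_arm(increments=[{"dx": 0, "dy": 0, "dz": 0, "wx": 0, "wy": 0, "wz": 0}, {"dx": 0, "dy": 0, "dz": 0, "wx": 0, "wy": 0, "wz": 0}, {"dx": 0, "dy": 0, "dz": 0, "wx": 0, "wy": 0, "wz": 0}, {"dx": 0, "dy": 0, "dz": 0, "wx": 0, "wy": 0, "wz": 0}, {"dx": 0, "dy": 0, "dz": 0, "wx": 0, "wy": 0, "wz": 0}])

```text
time_s: 17.85
eef_pos: [557.5, -187.5, 197.5]
ee_rot: [0.0, 0.707, 0.707, 0.0]
force: [0.1, -0.6, 0.6]
grip_width: -0.002
grip_force: 0.0
```

Request:
step_arm(increments=[{"dx": 0, "dy": 0, "dz": 0, "wx": 0, "wy": 0, "wz": 0}, {"dx": 0, "dy": 0, "dz": 0, "wx": 0, "wy": 0, "wz": 0}, {"dx": 0, "dy": 0, "dz": 0, "wx": 0, "wy": 0, "wz": 0}, {"dx": 0, "dy": 0, "dz": 0, "wx": 0, "wy": 0, "wz": 0}, {"dx": 0, "dy": 0, "dz": 0, "wx": 0, "wy": 0, "wz": 0}])

```text
time_s: 18.35
eef_pos: [557.5, -187.5, 197.5]
ee_rot: [-0.0, 0.707, 0.707, 0.0]
force: [0.4, -0.1, 0.7]
grip_width: -0.003
grip_force: 0.0
```

Request:
step_arm(increments=[{"dx": 0, "dy": 0, "dz": 0, "wx": 0, "wy": 0, "wz": 0}, {"dx": 0, "dy": 0, "dz": 0, "wx": 0, "wy": 0, "wz": 0}, {"dx": 0, "dy": 0, "dz": 0, "wx": 0, "wy": 0, "wz": 0}, {"dx": 0, "dy": 0, "dz": 0, "wx": 0, "wy": 0, "wz": 0}, {"dx": 0, "dy": 0, "dz": 0, "wx": 0, "wy": 0, "wz": 0}])

```text
time_s: 18.85
eef_pos: [557.5, -187.5, 197.5]
ee_rot: [0.0, 0.707, 0.707, 0.0]
force: [0.8, 0.0, 0.6]
grip_width: 0.002
grip_force: 0.0
```

```bash
python3 -c "
from rig import finish_job
print(finish_job())"
```

```text
the job is handed in; nothing more can be done
None
```

I pointed at the small cup, the grey mortar and then the pestle, about 3 cm above each for at least 2.5 s with no sign of contact, and handed the job in at 18.9 s still pointing at the pestle; no verdict came back.

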